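Unpack a handset and clear the packing into the bin

TASK

First lift the silver handset out of its packing cradle on top of the drawer unit and lay it face up in the middle of the notebook, squarely lengthways along it (either way round). Then push or carry both pieces of brown packing (the cradle and the loose end block) off the drawer unit into the waste bin beside it, so that they lie inside it, below the rim. Leave everything else on the desk where it is.

Things in the scene. Friction and masses are not known exactly. Their poses are not given: they have to be found in the camera images.
- handset_mid (a point): Silver handset unit, 125 mm long (x) x 55 wide (y) x 22 high, 0.14 kg, about 0.1 to 0.2 kg in a given run. At the start it lies face up in the cradle, between its end ridges, its length along the cradle's. The point is its centre, 10 mm above its underside; z points out of its face. It can be gripped across its long sides, over its full height, anywhere within 40 mm of the middle.
- cradle_mid (a point): Brown moulded-pulp packing cradle on top of the drawer unit: a flat solid bed 152 mm long (x) x 80 wide (y) x 30 high, with a ridge 11 mm thick and 70 mm long, rising 10 mm above the bed, along each short end; between the ridges the handset stands free, its long sides clear. About 70 g, not fixed. The point is the centre of the bed, 15 mm above its underside; z is up.
- block_mid (a point): Brown moulded-pulp end block, solid, 120 mm long (x) x 56 wide (y) x 30 high, low ribs on top (to 33 mm). It lies on top of the drawer unit beside the cradle, on its left or right. About 50 g, not fixed. The point is its centre, 15 mm above its underside; z is up.
- top_middle (a point): Middle of the flat top of the white desktop drawer unit (fixed, drawers stay shut), 168 mm above the desk. The top measures 190 mm along the point's x axis (which points to the robot's left, a few degrees turned) and 236 mm along its y axis (towards the robot); it is flat to the edges, without a rim.
- bin_mouth (a point): Centre of the mouth of the open rectangular waste bin of dark sheet metal: 280 mm (x) x 215 mm (y) outside, 272 x 207 inside, 150 mm high, inner floor about 9 mm above the desk. It stands firmly (fixed) on the desk close beside the drawer unit, on its left or its right, some 10 to 30 mm away, its rim 18 mm lower than the unit's top. z is up.
- notebook_top (a point): Middle of the cover of a closed green notebook, 210 mm (x, its long side) x 152 (y), turned up to 35 degrees, lying on the desk on the other side of the drawer unit from the bin; the point is on the cover, 11 mm above the desk (the wire spine at one edge rises to 16 mm). Loose, 0.24 kg. z is up.
- handset: The silver handset itself; origin under its middle, on its underside.
- cradle: The cradle itself; origin in the middle of its underside.
- end_block: The end block itself; origin in the middle of its underside.
- mouse: Bystander: pink and white mouse, 108 x 60 x 34 mm, on the desk. Origin under its middle.
- sticky_notes: Bystander: yellow pad of sticky notes, 75 x 75 x 23 mm, on the desk. Origin under its middle.
- tape_roll: Bystander: large roll of tape, 104 mm across, 25 high, lying on the desk. Origin under its middle.
Things that resemble listed ones, but are neither listed nor needed, are in the scene too. Leave any green look-alike of the end_block alone.

How it is judged (in metres and radians):
On the way, in this order (a step that is already met when the one before it is completed fails the run):
1. the handset lies face up and lengthways in the middle of the notebook, let go (x of handset_mid in the frame of notebook_top between -0.05 and 0.05 m and y of handset_mid in the frame of notebook_top between -0.04 and 0.04 m and z of handset_mid in the frame of notebook_top between 0.003 and 0.018 m and angle between the x axis of handset_mid and the x axis of notebook_top, either way round below 0.25 rad and angle between handset_mid's own z axis and vertical below 0.15 rad and contact force between handset and the fingers below 0.3 N and linear speed of handset below 0.03 m/s), for 0.2 s.
2. cradle and end block are both inside the waste bin (x of cradle_mid in the frame of bin_mouth between -0.138 and 0.138 m and y of cradle_mid in the frame of bin_mouth between -0.105 and 0.105 m and z of cradle_mid in the frame of bin_mouth between -0.15 and -0.015 m and x of block_mid in the frame of bin_mouth between -0.138 and 0.138 m and y of block_mid in the frame of bin_mouth between -0.105 and 0.105 m and z of block_mid in the frame of bin_mouth between -0.15 and -0.015 m), for 0.2 s.
At the end, for the whole second after the job is handed in: The handset lies released, flat and face up on the notebook, centre within 50 mm along and 40 mm across of the cover's middle, length within 0.25 rad of its long side; the centres of cradle and end block are within the bin's walls, at least 15 mm below the rim; all at rest (all of step 1 and all of step 2 and linear speed of each of cradle, end_block below 0.03 m/s); the robot touches nothing.
It fails at once if the mouse, the sticky notes or the tape roll is moved more than 30 mm (distance of any of mouse, sticky_notes, tape_roll from where it was at the start of the episode above 0.03 m).
It also fails if it takes over 48 s, if anything falls off the work surface, if the arm or the gripper's body presses on something with over 40 N, if the wrist force passes 120 N, or if a joint passes its speed limit or range.

ROBOT

A 7-joint arm with a two-finger parallel gripper is mounted at the origin on a cart in front of the work surface, level with it; the furniture and walls round the work are solid. World frame = base frame: x ahead of the robot, y to its left, z up, the work surface at z = 0. Lengths are in mm, angles in rad, forces in N, time in s.
With the tool pointing down it reaches from about 425 to 825 mm from the base axis. Payload 3.6 kg.
Tool frame: the origin (TCP) lies midway between the tips of the shut fingers; the grasp point (between the pads) lies 19 mm behind it; z points along the fingers, y is the direction in which the jaws open and shut (so a half turn about z gives the same grasp; the last joint's range is limited). The gripper opens to 93 mm and grips with 3 to 60 N. Pads are 15 mm wide; open, the fingers measure 128 mm over their backs; the gripper's body (75 mm by 188 mm) begins 65 mm behind the grasp point.
Start: joints at [1.125, 0.615, -0.013, 1.423, 0.008, 1.103, -0.04], TCP at [264.34, -593.79, 218.64] pointing down, gripper open.
Joint ranges: [-3.12, 3.12], [-0.3, 2.06], [-1.34, 1.32], [0.26, 2.42], [-1.36, 4.5], [0.01, 1.98], [-2.84, 2.84]. Speed limits (rad/s): [2.79, 2.79, 3.14, 3.14, 3.14, 3.14, 3.14].

INTERFACE

Orientations are given as a 3x3 rotation matrix whose columns are the frame's x, y, z axes.
In Python, from plant import monitor, grab_frame, close_job, nets gives the robot as it stands.
- The arm moves only by the tool arm_command, never from a script. Its argument "steps" is a list that holds one entry, the list of rows, each a list of 7 numbers: the turn, a rotation vector about the tool's x, y, z in degrees, then the shift along the tool's x, y, z in cm, then the opening, from 0 (shut) to 1 (fully open). A call has 1 to 12 rows; each row shifts and turns the pose as measured when the row begins, along the tool's axes as they then stand; what a row does not reach is not made up. A row lasts 1/8 s, in which the tool goes at most 62.5 mm and 10.7 degrees, less where a joint would pass 70% of its speed; a pose out of reach is approached as far as the arm can. A call with a gripper value outside its range is refused whole. The fingers move at their own pace and stop on an object; the grip force is fixed at half the most. Time passes only in rows, so rows that do not move let the fingers close. It gives the time, the measured TCP pose, the force and the opening at its end, in the units of the state.
- monitor.get_obs(): the state, without advancing time (a new reading comes with each control period).
- grab_frame(name): name is "scene" or "top"; returns a dict with "pixels" (384x512x3 uint8, blue, green, red), "vfov" (degrees; the focal length in pixels is half the picture's height over the tangent of half this angle, whatever the lens; pixels are square), "cx", "cy" (the principal point, pixels), "pose" (4x4, takes a point from camera to world coordinates). Camera axes: x right, y down, z forward; pixel columns grow to the right and rows downward; lengths in mm; the calibration is good to about 2 mm. A picture is of the moment at which its call begins. There is no depth.
- close_job(): hands the job in, once; it reports no verdict.
Trained networks look in the newest picture that a camera, given by its name, has taken for a name from the list of things; names that differ only in an ending like _2 or _b are one class to them, and where a whole thing is asked for, a point or a joint stands for the part that bears it (a point fixed in the world has none). Each returns a list of dicts, best first, with "conf" (0 to 1); they miss things now and then, are a little off and sometimes report something else, mostly with a low value. They report only what shows in the picture. A call takes as long as a camera call. They do not tell look-alikes from the thing itself.
- nets.regions_of(camera, target): "mask" (384x512 bool, what is visible of it) and "bbox" ([left, top, width, height] in pixels, round what is visible of it).
- nets.spot_point(camera, target): "centre" ([column, row] in pixels: a listed point, or the origin of a listed thing).
The state is a dict: "time_s": time; "qpos": joint angles; "qd": joint speeds; "joint_torque": joint torques, N m; "tcp_pos": TCP position; "orientation": TCP orientation; "ft_force": force on the tool from outside, world axes, zero at the start; "ft_torque": the same for the moment, N m; "grip_width": finger opening in mm.
Only numpy, scipy, OpenCV 4.12 (cv2) and the standard library are available. Lean on these libraries where they do the work, as an engineer would, in place of code of your own. Each camera call takes 0.05 s, during which the arm holds its last target.

## Working session

There is one attempt and no reset: what is moved stays moved. The work goes in short steps, Python scripts to look and compute and a tool call to move; the robot and the scene stay as the last step left them, time stands still between calls to the robot, and variables do not carry over. Pictures are saved under pics/ and viewed, and the job is handed in when it is done.

Besides the shell and the picture viewer there is one more tool, called after "Emit:" in YAML: its name, and indented under it one key for each argument. arm_command: Moves the arm, as the interface text tells. Its arguments: {"type":"object","properties":{"steps":{"type":"array"}},"required":["steps"]}

```bash
ls; mkdir -p pics
cat > h.py <<'E'
import numpy as np, cv2
from plant import monitor, grab_frame, close_job, nets
def cam(f):
    h,w=f["pixels"].shape[:2]
    fl=h/2/np.tan(np.radians(f["vfov"])/2)
    return fl,f["cx"],f["cy"],np.array(f["pose"])
def ray(f,u,v):
    fl,cx,cy,P=cam(f)
    d=P[:3,:3]@np.array([(u-cx)/fl,(v-cy)/fl,1]); return P[:3,3],d
def onz(f,u,v,z):
    o,d=ray(f,u,v); return o+d*(z-o[2])/d[2]
def proj(f,p):
    fl,cx,cy,P=cam(f); q=P[:3,:3].T@(np.array(p)-P[:3,3]); return [fl*q[0]/q[2]+cx,fl*q[1]/q[2]+cy]
def tri(f1,p1,f2,p2):
    o1,d1=ray(f1,*p1);o2,d2=ray(f2,*p2)
    A=np.stack([d1,-d2],1);s=np.linalg.lstsq(A,o2-o1,rcond=None)[0]
    a=o1+d1*s[0];b=o2+d2*s[1];return (a+b)/2,np.linalg.norm(a-b)
E
python3 - <<'E'
from h import *
np.set_printoptions(precision=3,suppress=True)
s=monitor.get_obs();print(s["time_s"],s["tcp_pos"],s["orientation"],s["grip_width"],s["ft_force"])
import pickle
for n in("scene","top"):
    f=grab_frame(n);pickle.dump(f,open(n+"0.pkl","wb"));cv2.imwrite(f"pics/{n}0.png",f["pixels"]);print(n,f["vfov"],f["cx"],f["cy"],f["pose"])
    for t in["handset_mid","cradle_mid","block_mid","top_middle","bin_mouth","notebook_top","mouse","sticky_notes","tape_roll"]:
        print(t,[(np.round(r["centre"],1),round(r["conf"],2)) for r in nets.spot_point(n,t)])
E
```

```text
pics
0.0 [ 264.003 -593.121  217.517] [[ 0.914  0.407 -0.001]
 [ 0.407 -0.914  0.002]
 [-0.    -0.002 -1.   ]] 92.88417119327501 [ 0.045 -0.506  0.425]
scene 47.149951013596706 256.0259580078038 191.49046288458004 [[  -0.823   -0.295    0.486 -261.237]
 [  -0.569    0.427   -0.703 1196.256]
 [  -0.      -0.855   -0.519 1022.914]
 [   0.       0.       0.       1.   ]]
handset_mid [(array([273. , 194.3]), 0.72), (array([287.3, 186.5]), 0.68)]
cradle_mid [(array([274.8, 198.9]), 0.59)]
block_mid [(array([285.5, 188.1]), 0.73), (array([324.3, 182.6]), 0.67), (array([178.7, 289.8]), 0.65), (array([215.2, 304.1]), 0.2)]
top_middle []
bin_mouth [(array([250.5, 232.3]), 0.9)]
notebook_top [(array([308. , 208.2]), 0.42)]
mouse [(array([290.8, 174.2]), 0.61)]
sticky_notes [(array([214.3, 305.9]), 0.87)]
tape_roll [(array([179.3, 245.9]), 0.97)]
top 47.66775080331545 258.352418098904 194.00495986936687 [[  -0.004   -0.987    0.163  304.806]
 [  -1.       0.003   -0.008   24.72 ]
 [   0.007   -0.163   -0.987 1661.655]
 [   0.       0.       0.       1.   ]]
handset_mid [(array([245.5, 223.4]), 0.74)]
cradle_mid [(array([242.6, 223.8]), 0.97)]
block_mid [(array([138.9, 203.3]), 0.86), (array([267. , 218.8]), 0.7), (array([373.7, 216. ]), 0.59)]
top_middle []
bin_mouth [(array([194.5, 226.9]), 0.86), (array([371.7, 173. ]), 0.65)]
notebook_top [(array([311.9, 231. ]), 0.69)]
mouse [(array([371.8, 173.2]), 0.84)]
sticky_notes [(array([144.4, 240.3]), 0.83)]
tape_roll [(array([186.6, 157.4]), 0.64)]
```

Run:
```python
import pickle,cv2
a=pickle.load(open("scene0.pkl","rb"))["pixels"][130:340,120:420]
b=pickle.load(open("top0.pkl","rb"))["pixels"][130:300,110:410]
cv2.imwrite("pics/s1.png",cv2.resize(a,(795,556),interpolation=cv2.INTER_CUBIC))
cv2.imwrite("pics/t1.png",cv2.resize(b,(795,450),interpolation=cv2.INTER_CUBIC))
```

```text
(no output)
```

View pics/scene0.png

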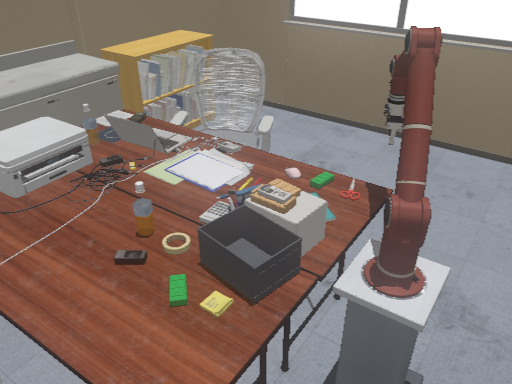

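View pics/s1.png

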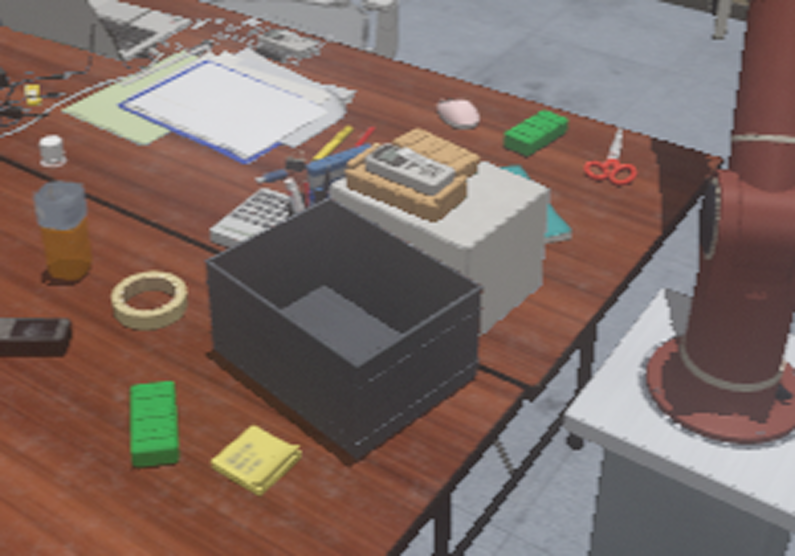

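View pics/t1.png

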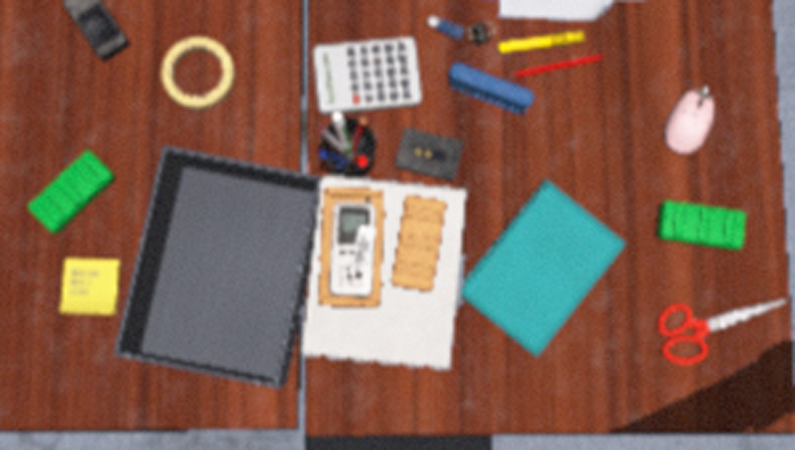

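The scene view shows the bin at (250,235), with the drawer unit, cradle and handset beside it at about (275,195). In the top view, left is +y and down is towards the robot. I list what each item could be confused with, using full-image top pixels:

| Item | Top pixel | Look-alikes |
|---|---|---|
| Handset | silver, in cradle, (243,223) | dark phone (146,140), calculator (249,158), dark box (272,188) |
| End block | brown, on unit, (268,222) | green blocks (137,202) and (375,215) |
| Cradle | brown (243,224) | – |
| Notebook | teal (314,231) | clipboard and papers at the top |

The silver handset, the two brown pieces and the teal notebook are my choices.

```bash
cat > m.py <<'E'
from h import *
import pickle
np.set_printoptions(precision=1,suppress=True)
F={n:grab_frame(n) for n in("scene","top")}
pickle.dump(F,open("F1.pkl","wb"))
M={}
for t in["handset","cradle","end_block","notebook_top","bin_mouth","top_middle"]:
  for n in F:
    for i,r in enumerate(nets.regions_of(n,t)):
        print(n,t,r["bbox"],round(r["conf"],2),r["mask"].sum()); M[n,t,i]=r
pickle.dump(M,open("M1.pkl","wb"))
E
python3 m.py
python3 - <<'E'
import pickle,cv2
F=pickle.load(open("F1.pkl","rb"))
b=F["top"]["pixels"][180:280,220:355]
cv2.imwrite("pics/t2.png",cv2.resize(b,None,fx=5.9,fy=5.9,interpolation=cv2.INTER_CUBIC))
b=F["scene"]["pixels"][160:270,195:340]
cv2.imwrite("pics/s2.png",cv2.resize(b,None,fx=5.4,fy=5.4,interpolation=cv2.INTER_CUBIC))
E
```

```text
scene handset [258.0, 181.6, 34.3, 22.0] 0.74 424
top handset [235.7, 204.9, 12.8, 38.4] 0.95 543
scene cradle [250.0, 188.1, 43.9, 24.2] 0.96 488
top cradle [230.1, 201.6, 27.6, 45.4] 0.86 428
scene end_block [309.3, 171.1, 23.3, 13.1] 0.84 225
scene end_block [167.3, 276.3, 23.3, 30.4] 0.77 534
scene end_block [267.7, 177.2, 34.0, 18.6] 0.62 304
top end_block [121.7, 187.6, 31.1, 32.2] 0.71 521
top end_block [359.7, 209.1, 33.7, 13.0] 0.67 451
scene notebook_top [312.3, 193.3, 22.6, 27.2] 0.58 89
top notebook_top [282.9, 198.7, 65.5, 66.3] 0.84 2193
scene bin_mouth [196.1, 205.9, 110.1, 96.9] 0.78 6784
top bin_mouth [153.0, 183.6, 77.6, 92.7] 0.75 5321
top bin_mouth [256.5, 201.8, 19.7, 41.2] 0.24 575
scene top_middle [272.9, 179.7, 30.1, 17.7] 0.69 234
```

View pics/t2.png

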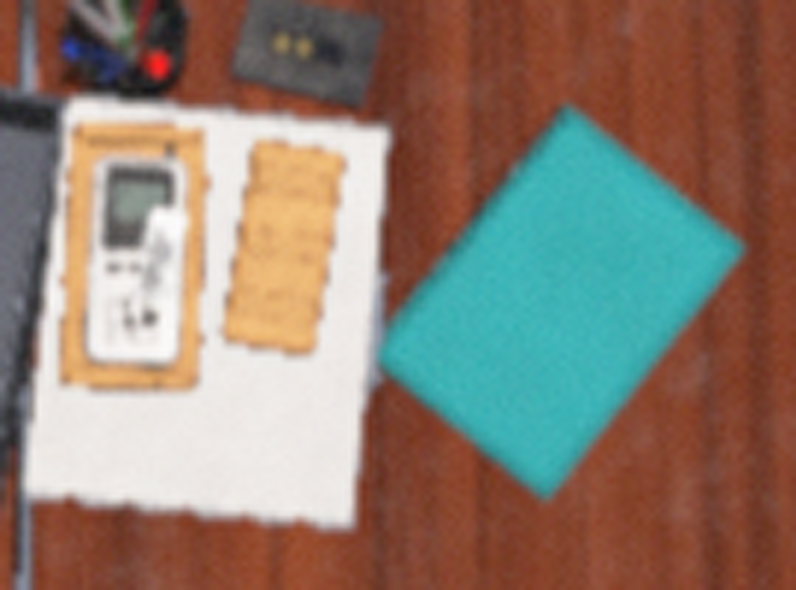

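View pics/s2.png

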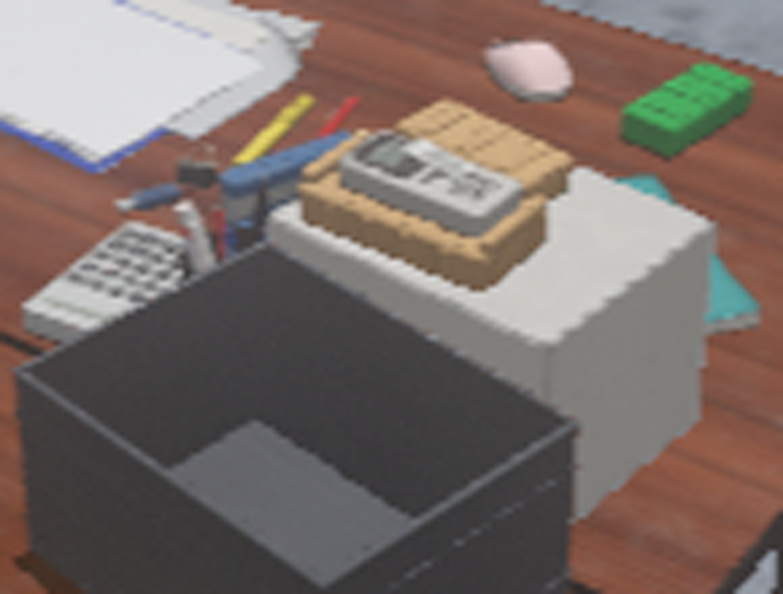

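```bash
cat > m2.py <<'E'
from h import *
import pickle,sys
np.set_printoptions(precision=1,suppress=True)
F=pickle.load(open("F1.pkl","rb"));M=pickle.load(open("M1.pkl","rb"))
T,S=F["top"],F["scene"]
def t(c):return (c[0]/5.9+220,c[1]/5.9+180)
def s(c):return (c[0]/5.4+195,c[1]/5.4+160)
def rect(mask,z,name):
    c=max(cv2.findContours(mask.astype(np.uint8),0,2)[0],key=cv2.contourArea)[:,0,:]
    P=np.array([onz(T,u,v,z)[:2] for u,v in c],np.float32)
    r=cv2.minAreaRect(P);b=cv2.boxPoints(r)
    e=b[1]-b[0];e2=b[2]-b[1]
    if np.linalg.norm(e2)>np.linalg.norm(e): e=e2
    a=np.degrees(np.arctan2(e[1],e[0]));a=(a+90)%180-90
    print(name,np.array(r[0]),np.array(r[1]),"long axis deg",round(a,1))
hsv=cv2.cvtColor(T["pixels"],cv2.COLOR_BGR2HSV)
teal=cv2.inRange(hsv,(80,90,60),(95,255,255)); teal[:, :283]=0; rect(teal,11,"notebook")
roi=np.zeros(teal.shape,np.uint8);roi[195:275,222:288]=1
wh=cv2.inRange(hsv,(0,0,150),(179,60,255))*roi
br=cv2.inRange(hsv,(10,70,100),(25,255,255))*roi
k=br.copy();k[:,257:]=0
# hull of cradle
rect(k,203,"cradle(z203)")
k=br.copy();k[:,:257]=0;rect(k,200,"block(z200)")
rect(M["top","handset",0]["mask"],220,"handset(z220)")
allm=cv2.morphologyEx(((wh>0)|(br>0)).astype(np.uint8),cv2.MORPH_CLOSE,np.ones((7,7)));rect(allm,168,"unit top")
print("handset face",tri(T,t((138,260)),S,s((435,177))))
print("unit near-left corner",tri(T,t((27,497)),S,s((548,345))))
print("unit near-right",tri(T,t((355,525)),S,s((716,225))))
print("nb near corner",tri(T,t((547,497)),S,s((760,322))))
print("cradle near-right top",tri(T,t((197,385)),S,s((545,205))))
print("cradle near-left",tri(T,t((62,382)),S,s((482,255))))
print("block near-right",tri(T,t((312,352)),S,s((573,158))))
print("nb centre spot",tri(T,[313.7,230.6],S,[308,208.2]))
# bin corners top crop 2.65 +(110,130); z=150
for c in[(165,148),(320,178),(285,385),(118,352)]:print("bin",onz(T,c[0]/2.65+110,c[1]/2.65+130,150)[:2])
for c in[(18,370),(268,243),(577,425),(325,588)]:print("bin scene",onz(S,*s(c),150)[:2])
E
python3 m2.py
```

```text
notebook [ 437.2 -197.9] [145.1 208.4] long axis deg -39.7
cradle(z203) [448.3  68.9] [ 79.3 150.1] long axis deg -2.4
block(z200) [453.3 -17.3] [ 53.6 117. ] long axis deg -9.3
handset(z220) [442.1  65.7] [ 54.  116.7] long axis deg -2.7
unit top [420.1  24. ] [198.9 237.4] long axis deg -5.9
handset face (array([441.3,  62.9, 208.7]), np.float64(5.007925200214231))
unit near-left corner (array([311.4, 129.2, 164.6]), np.float64(0.7837891163305927))
unit near-right (array([293.1, -60.7, 159.8]), np.float64(2.8832214344133456))
nb near corner (array([ 308.7, -193.4,   -2.2]), np.float64(3.895948468954493))
cradle near-right top (array([373.3,  30.7, 194.3]), np.float64(0.4803449304022275))
cradle near-left (array([375. , 107.3, 195.9]), np.float64(0.8792781223470468))
block near-right (array([391. , -35.5, 191.6]), np.float64(2.598911691076863))
nb centre spot (array([ 437.5, -198.9,    1.8]), np.float64(0.3785562910265221))
bin [585.2 317.1]
bin [544.1 110.3]
bin [274.  153.7]
bin [316.8 370.2]
bin scene [579.1 321.5]
bin scene [536.1 116.1]
bin scene [265.5 172.9]
bin scene [306.8 379.3]
```

```bash
cat > plan.py <<'E'
from h import *
import sys,json
# args: JSON list of [x,y,z,yaw_deg_of_tool_x,nrows,grip]
def main(wps):
    s=monitor.get_obs();p=np.array(s["tcp_pos"]);R=np.array(s["orientation"])
    yaw=np.degrees(np.arctan2(R[1,0],R[0,0]))
    print("t",round(s["time_s"],2),"at",np.round(p,1),"yaw",round(yaw,1),"tilt",np.round(R[:,2],3),"F",np.round(s["ft_force"],1),"grip",round(s["grip_width"],1))
    for x,y,z,a,n,g in wps:
        q=np.array([x,y,z]);d=(q-p)/n;da=((a-yaw+180)%360-180)/n
        for i in range(n):
            c,sn=np.cos(np.radians(yaw)),np.sin(np.radians(yaw))
            tx=np.array([c,sn,0]);ty=np.array([sn,-c,0])
            print([0,0,round(-da,1),round(d@tx/10,2),round(d@ty/10,2),round(-d[2]/10,2),g])
            yaw+=da
        p=q
if __name__=="__main__": main(json.loads(sys.argv[1]))
E
python3 plan.py '[[450,-200,310,-2.5,9,1],[447,67,270,-2.5,5,1]]'
```

```text
t 1.7 at [ 264.4 -593.8  218.7] yaw 24.0 tilt [ 0.  0. -1.] F [-0.   0.2  0. ] grip 93.0
[0, 0, np.float64(2.9), np.float64(3.66), np.float64(-3.16), np.float64(-1.01), 1]
[0, 0, np.float64(2.9), np.float64(3.5), np.float64(-3.34), np.float64(-1.01), 1]
[0, 0, np.float64(2.9), np.float64(3.32), np.float64(-3.52), np.float64(-1.01), 1]
[0, 0, np.float64(2.9), np.float64(3.14), np.float64(-3.68), np.float64(-1.01), 1]
[0, 0, np.float64(2.9), np.float64(2.94), np.float64(-3.84), np.float64(-1.01), 1]
[0, 0, np.float64(2.9), np.float64(2.74), np.float64(-3.99), np.float64(-1.01), 1]
[0, 0, np.float64(2.9), np.float64(2.53), np.float64(-4.12), np.float64(-1.01), 1]
[0, 0, np.float64(2.9), np.float64(2.32), np.float64(-4.25), np.float64(-1.01), 1]
[0, 0, np.float64(2.9), np.float64(2.1), np.float64(-4.36), np.float64(-1.01), 1]
[0, 0, np.float64(-0.0), np.float64(-0.29), np.float64(-5.33), np.float64(0.8), 1]
[0, 0, np.float64(-0.0), np.float64(-0.29), np.float64(-5.33), np.float64(0.8), 1]
[0, 0, np.float64(-0.0), np.float64(-0.29), np.float64(-5.33), np.float64(0.8), 1]
[0, 0, np.float64(-0.0), np.float64(-0.29), np.float64(-5.33), np.float64(0.8), 1]
[0, 0, np.float64(-0.0), np.float64(-0.29), np.float64(-5.33), np.float64(0.8), 1]
```

Emit:
arm_command:
  steps:
    - [[0, 0, 2.9, 3.7, -3.2, -1.0, 1], [0, 0, 2.9, 3.5, -3.3, -1.0, 1], [0, 0, 2.9, 3.3, -3.5, -1.0, 1], [0, 0, 2.9, 3.1, -3.7, -1.0, 1], [0, 0, 2.9, 2.9, -3.8, -1.0, 1], [0, 0, 2.9, 2.7, -4.0, -1.0, 1], [0, 0, 2.9, 2.5, -4.1, -1.0, 1], [0, 0, 2.9, 2.3, -4.3, -1.0, 1], [0, 0, 2.9, 2.1, -4.4, -1.0, 1]]

```text
time_s: 2.82
tcp_pos: [454.5, -193.1, 310.6]
orientation: [[0.998, -0.061, 0.002], [-0.061, -0.998, -0.003], [0.002, 0.002, -1.0]]
ft_force: [0.3, -0.3, -0.6]
grip_width: 93.1
```

```bash
sed -i 's/print(\[0,0,round(-da,1),round(d@tx\/10,2),round(d@ty\/10,2),round(-d\[2\]\/10,2),g\])/print([0,0]+[float(v) for v in (round(-da,1),round(d@tx\/10,2),round(d@ty\/10,2),round(-d[2]\/10,2))]+[g],"x",n) if (i==0 or abs(da)>.5) else None/' plan.py; python3 plan.py '[[447,67,260,-2.5,6,1],[447,67,206,-2.5,2,1]]'
```

```text
t 2.83 at [ 454.5 -193.1  310.6] yaw -3.5 tilt [ 0.002 -0.003 -1.   ] F [ 0.3 -0.3 -0.6] grip 93.1
[0, 0, -0.2, -0.39, -4.32, 0.84, 1] x 6
[0, 0, -0.0, 0.0, 0.0, 2.7, 1] x 2
```

Emit:
arm_command:
  steps:
    - [[0, 0, -0.2, -0.4, -4.3, 0.8, 1], [0, 0, -0.2, -0.4, -4.3, 0.8, 1], [0, 0, -0.2, -0.4, -4.3, 0.8, 1], [0, 0, -0.2, -0.4, -4.3, 0.8, 1], [0, 0, -0.2, -0.4, -4.3, 0.8, 1], [0, 0, -0.2, -0.4, -4.3, 0.8, 1], [0, 0, 0, 0, 0, 0, 1]]

```text
time_s: 3.7
tcp_pos: [445.7, 78.9, 263.3]
orientation: [[0.999, -0.03, 0.012], [-0.03, -1.0, -0.001], [0.012, 0.001, -1.0]]
ft_force: [-0.5, -0.8, -0.8]
grip_width: 93.0
```

```bash
python3 plan.py '[[447,67,203,-2.5,2,1]]'
python3 - <<'E'
from h import *
import pickle
F={n:grab_frame(n) for n in("scene","top")};pickle.dump(F,open("F2.pkl","wb"))
a=cv2.resize(F["top"]["pixels"][180:280,205:305],None,fx=4,fy=4,interpolation=2)
b=cv2.resize(F["scene"]["pixels"][130:230,225:325],None,fx=4,fy=4,interpolation=2)
cv2.imwrite("pics/c3.png",np.hstack([a,b]))
p=monitor.get_obs()["tcp_pos"]
print("tcp px top",proj(F["top"],p),"scene",proj(F["scene"],p))
for h in[(447,67,220)]:
  print(proj(F["top"],h),proj(F["scene"],h))
E
```

```text
t 3.7 at [445.7  78.9 263.3] yaw -1.7 tilt [ 0.012 -0.001 -1.   ] F [-0.5 -0.8 -0.8] grip 93.0
[0, 0, 0.4, 0.08, 0.59, 3.01, 1] x 2
tcp px top [np.float64(239.56753903211035), np.float64(221.48534622658897)] scene [np.float64(272.03047814805427), np.float64(180.20928864425034)]
[np.float64(242.4290884794662), np.float64(222.6922493284447)] [np.float64(272.9342138411126), np.float64(189.9776863581178)]
```

View pics/c3.png

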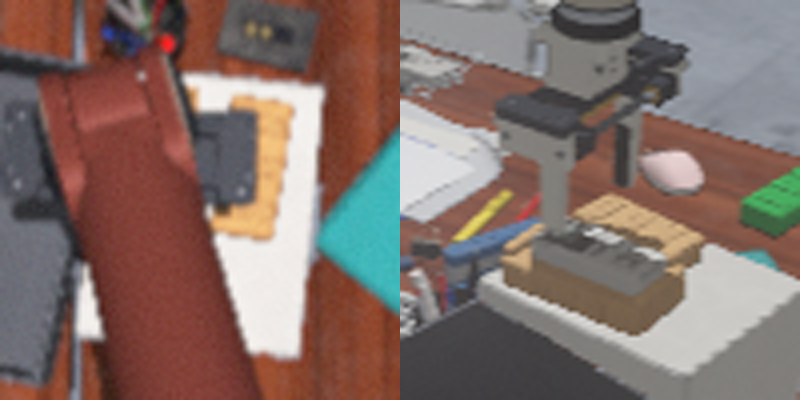

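Emit:
arm_command:
  steps:
    - [[0, -0.7, 0.4, 0.1, 1.2, 0.5, 1], [0, 0, 0.4, 0, 0, 2.3, 1], [0, 0, 0, 0, 0, 2.0, 1], [0, 0, 0, 0, 0, 0.3, 1]]

```text
time_s: 4.3
tcp_pos: [449.2, 53.0, 212.0]
orientation: [[0.998, -0.067, 0.002], [-0.066, -0.998, -0.007], [0.002, 0.007, -1.0]]
ft_force: [-0.6, -0.1, 0.0]
grip_width: 92.7
```

```bash
python3 plan.py '[[447,67,203,-2.5,1,1]]'
```

```text
t 4.3 at [449.2  53.  212. ] yaw -3.8 tilt [ 0.002 -0.007 -1.   ] F [-0.6 -0.1  0. ] grip 92.7
[0, 0, -1.3, -0.31, -1.38, 0.9, 1] x 1
```

Emit:
arm_command:
  steps:
    - [[0, 0, -1.0, -0.2, -1.3, 0, 1], [0, 0, 0, 0, 0, 0, 1], [0, 0, 0, 0, 0, 0, 1]]

```text
time_s: 4.68
tcp_pos: [449.4, 65.6, 213.3]
orientation: [[0.999, -0.051, 0.005], [-0.051, -0.999, -0.007], [0.005, 0.006, -1.0]]
ft_force: [-0.6, 0.5, -0.2]
grip_width: 93.1
```

```bash
python3 plan.py '[[447,67,203,-2.5,1,1]]'
```

```text
t 4.67 at [449.4  65.6 213.3] yaw -2.9 tilt [ 0.005 -0.007 -1.   ] F [-0.6  0.5 -0.2] grip 93.1
[0, 0, -0.4, -0.24, -0.13, 1.03, 1] x 1
```

Emit:
arm_command:
  steps:
    - [[0, 0, 0, -0.2, -0.1, 1.0, 1], [0, 0, 0, 0, 0, 0.0, 1], [0, 0, 0, 0, 0, 0, 0.3], [0, 0, 0, 0, 0, 0, 0.3], [0, 0, 0, 0, 0, 0, 0.3], [0, 0, 0, 0, 0, 0, 0.3]]

```text
time_s: 5.42
tcp_pos: [447.6, 66.7, 203.2]
orientation: [[0.999, -0.051, 0.006], [-0.051, -0.999, -0.007], [0.006, 0.006, -1.0]]
ft_force: [0.4, 0.6, 0.4]
grip_width: 57.5
```

Emit:
arm_command:
  steps:
    - [[0, 0, 0, 0, 0, 0, 0.3], [0, 0, 0, 0, 0, 0, 0.3], [0, 0, 0, 0, 0, -1.5, 0.3], [0, 0, 0, 0, 0, -2.0, 0.3], [0, 0, 0, 0, 0, -2.0, 0.3], [0, 0, 0, 0, 0, -0.5, 0.3], [0, 0, 0, 0, 0, 0, 0.3]]

```text
time_s: 6.3
tcp_pos: [445.4, 66.8, 262.7]
orientation: [[0.999, -0.051, 0.0], [-0.051, -0.999, -0.007], [0.001, 0.007, -1.0]]
ft_force: [0.5, 0.3, -1.3]
grip_width: 54.0
```

```bash
cat > look.py <<'E'
from h import *
import pickle,sys
i=sys.argv[1]
F={n:grab_frame(n) for n in("scene","top")};pickle.dump(F,open(f"F{i}.pkl","wb"))
a=cv2.resize(F["top"]["pixels"][165:298,180:313] if len(sys.argv)<3 else F["top"]["pixels"][165:298,230:363],None,fx=3,fy=3,interpolation=2)
b=cv2.resize(F["scene"]["pixels"][130:263,210:343],None,fx=3,fy=3,interpolation=2)
cv2.imwrite(f"pics/L{i}.png",np.hstack([a,b]))
E
python3 look.py 3; python3 plan.py '[[437,-203,275,-39.7,7,0.3]]'
```

```text
t 6.4 at [445.1  66.7 262.3] yaw -2.9 tilt [-0.001 -0.008 -1.   ] F [-0.1 -1.  -1.1] grip 53.7
[0, 0, 5.3, 0.08, 3.85, -0.18, 0.3] x 7
[0, 0, 5.3, 0.43, 3.83, -0.18, 0.3] x 7
[0, 0, 5.3, 0.78, 3.77, -0.18, 0.3] x 7
[0, 0, 5.3, 1.12, 3.69, -0.18, 0.3] x 7
[0, 0, 5.3, 1.46, 3.57, -0.18, 0.3] x 7
[0, 0, 5.3, 1.78, 3.42, -0.18, 0.3] x 7
[0, 0, 5.3, 2.08, 3.24, -0.18, 0.3] x 7
```

View pics/L3.png

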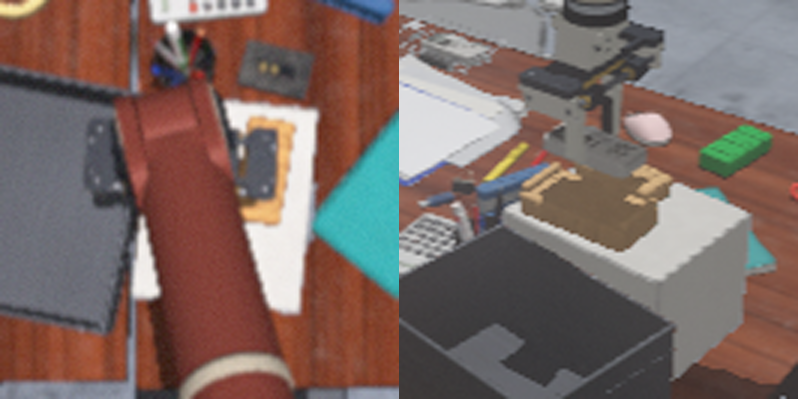

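The handset is held level in the jaws at scene (410,180), and the cradle stayed on the unit.

Emit:
arm_command:
  steps:
    - [[0, 0, 5.3, 0.1, 3.9, -0.2, 0.3], [0, 0, 5.3, 0.4, 3.8, -0.2, 0.3], [0, 0, 5.3, 0.8, 3.8, -0.2, 0.3], [0, 0, 5.3, 1.1, 3.7, -0.2, 0.3], [0, 0, 5.3, 1.5, 3.6, -0.2, 0.3], [0, 0, 5.3, 1.8, 3.4, -0.2, 0.3], [0, 0, 5.3, 1.8, 2.6, -0.2, 0.3], [0, 0, 0, 0, 0, 0, 0.3], [0, 0, 0, 0, 0, 0, 0.3], [0, 0, 0, 0, 0, 0, 0.3]]

```text
time_s: 7.65
tcp_pos: [433.0, -201.1, 270.4]
orientation: [[0.757, -0.653, -0.016], [-0.654, -0.757, -0.003], [-0.01, 0.013, -1.0]]
ft_force: [-0.1, 0.3, -1.2]
grip_width: 53.2
```

```bash
python3 plan.py '[[433,-204,225,-39.7,1,0.3],[433,-204,60,-39.7,4,0.3]]'; python3 look.py 4 1
```

```text
t 7.65 at [ 433.  -201.1  270.4] yaw -40.8 tilt [-0.016 -0.003 -1.   ] F [-0.1  0.3 -1.2] grip 53.2
[0, 0, -1.1, 0.19, 0.22, 4.54, 0.3] x 1
[0, 0, -0.0, 0.0, 0.0, 4.12, 0.3] x 4
```

View pics/L4.png

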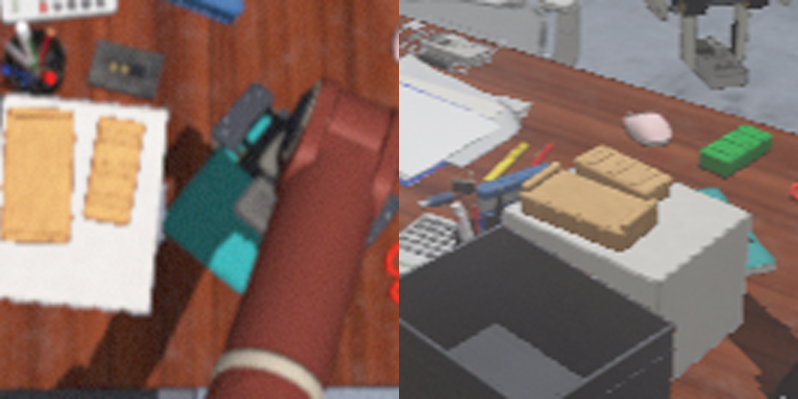

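Emit:
arm_command:
  steps:
    - [[0.6, 0.7, -1.1, 0.2, 0.2, 4.0, 0.3], [0, 0, 0, 0, 0, 4.5, 0.3], [0, 0, 0, 0, 0, 4.5, 0.3], [0, 0, 0, 0, 0, 4.5, 0.3], [0, 0, 0, 0, 0, 3.0, 0.3], [0, 0, 0, 0, 0, 0, 0.3], [0, 0, 0, 0, 0, 0, 0.3]]

```text
time_s: 8.62
tcp_pos: [440.3, -201.2, 63.5]
orientation: [[0.777, -0.63, 0.013], [-0.63, -0.777, -0.005], [0.013, -0.005, -1.0]]
ft_force: [-0.6, 0.2, -0.7]
grip_width: 53.7
```

```bash
python3 plan.py '[[433,-204,19,-39.7,1,0.3]]'; python3 look.py 5 1
```

```text
t 8.62 at [ 440.3 -201.2   63.5] yaw -39.0 tilt [ 0.013 -0.005 -1.   ] F [-0.6  0.2 -0.7] grip 53.7
[0, 0, 0.7, -0.39, 0.67, 4.45, 0.3] x 1
```

View pics/L5.png

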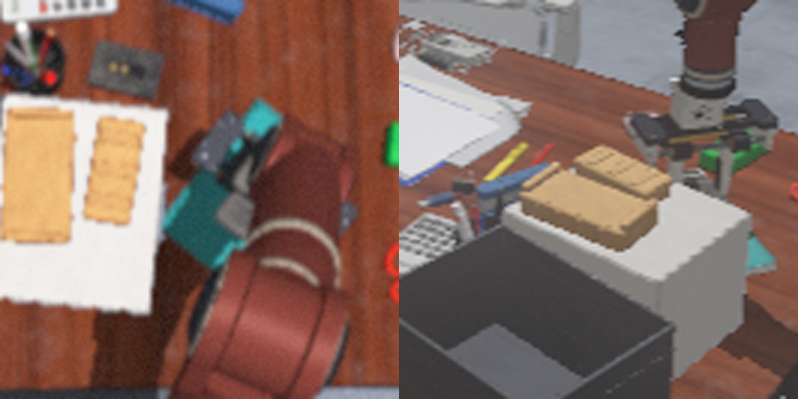

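Emit:
arm_command:
  steps:
    - [[-0.4, -0.5, 0.5, -0.3, 0.5, 2.0, 0.3], [0, 0, 0, 0, 0, 1.8, 0.3], [0, 0, 0, 0, 0, 0.3, 0.3], [0, 0, 0, 0, 0, 0, 0.3], [0, 0, 0, 0, 0, 0, 0.3]]

```text
time_s: 9.35
tcp_pos: [440.2, -205.6, 28.3]
orientation: [[0.771, -0.636, 0.016], [-0.636, -0.771, -0.01], [0.019, -0.002, -1.0]]
ft_force: [0.5, -0.1, -0.3]
grip_width: 53.7
```

```bash
python3 plan.py '[[433,-204,16,-39.7,1,0.3]]'
```

```text
t 9.35 at [ 440.2 -205.6   28.3] yaw -39.5 tilt [ 0.016 -0.01  -1.   ] F [ 0.5 -0.1 -0.3] grip 53.7
[0, 0, 0.2, -0.66, 0.34, 1.23, 0.3] x 1
```

Emit:
arm_command:
  steps:
    - [[-0.6, -0.6, 0, 0, 0, 0.8, 0.3], [0, 0, 0, 0, 0, 0.2, 0.3], [0, 0, 0, 0, 0, 0, 0.3]]

```text
time_s: 9.72
tcp_pos: [441.2, -205.9, 18.5]
orientation: [[0.772, -0.636, 0.002], [-0.636, -0.771, -0.013], [0.009, 0.009, -1.0]]
ft_force: [0.3, 0.7, -1.2]
grip_width: 53.8
```

Emit:
arm_command:
  steps:
    - [[0, 0, 0, 0, 0, 0.2, 0.3], [0, 0, 0, 0, 0, 0.1, 0.3], [0, 0, 0, 0, 0, 0, 0.3]]

```text
time_s: 10.1
tcp_pos: [441.2, -205.9, 16.3]
orientation: [[0.771, -0.637, 0.002], [-0.636, -0.771, -0.012], [0.01, 0.008, -1.0]]
ft_force: [-0.3, -1.3, -0.3]
grip_width: 53.7
```

Emit:
arm_command:
  steps:
    - [[0, 0, 0, 0, 0, 0.1, 0.3], [0, 0, 0, 0, 0, 0, 0.3], [0, 0, 0, 0, 0, 0, 1], [0, 0, 0, 0, 0, 0, 1], [0, 0, 0, 0, 0, 0, 1], [0, 0, 0, 0, 0, 0, 1], [0, 0, 0, 0, 0, -2, 1], [0, 0, 0, 0, 0, -3, 1]]

```text
time_s: 11.1
tcp_pos: [439.7, -204.9, 64.9]
orientation: [[0.771, -0.637, -0.002], [-0.637, -0.771, -0.011], [0.005, 0.01, -1.0]]
ft_force: [0.3, 0.2, 0.6]
grip_width: 92.7
```

```bash
python3 plan.py '[[441,-206,280,-60,4,1],[452,-130,275,-80,3,1]]'
```

```text
t 11.1 at [ 439.7 -204.9   64.9] yaw -39.5 tilt [-0.002 -0.011 -1.   ] F [0.3 0.2 0.6] grip 92.7
[0, 0, 5.1, 0.04, 0.0, -5.38, 1] x 4
[0, 0, 5.1, 0.04, -0.0, -5.38, 1] x 4
[0, 0, 5.1, 0.04, -0.01, -5.38, 1] x 4
[0, 0, 5.1, 0.04, -0.01, -5.38, 1] x 4
[0, 0, 6.7, -2.01, -1.58, 0.17, 1] x 3
[0, 0, 6.7, -2.18, -1.34, 0.17, 1] x 3
[0, 0, 6.7, -2.32, -1.08, 0.17, 1] x 3
```

Emit:
arm_command:
  steps:
    - [[0, 0, 0, 0, 0, -5.5, 1], [0, 0, 3, 0, 0, -5.5, 1], [0, 0, 8, 0, 0, -5.5, 1], [0, 0, 8, 0, 0, -4, 1], [0, 0, 0, 0, 0, 0, 1]]

```text
time_s: 11.72
tcp_pos: [440.4, -202.9, 278.2]
orientation: [[0.513, -0.858, 0.002], [-0.858, -0.513, -0.011], [0.01, 0.004, -1.0]]
ft_force: [0.3, -0.9, -0.5]
grip_width: 92.9
```

```bash
python3 plan.py '[[454,-120,275,-97,6,1]]'; python3 look.py 6 1;python3 -c "
from h import *
print(np.round(monitor.get_obs()['qpos'],2))"
```

```text
t 11.72 at [ 440.4 -202.9  278.2] yaw -59.1 tilt [ 0.002 -0.011 -1.   ] F [ 0.3 -0.9 -0.5] grip 92.9
[0, 0, 6.3, -1.07, -0.9, 0.05, 1] x 6
[0, 0, 6.3, -1.16, -0.78, 0.05, 1] x 6
[0, 0, 6.3, -1.24, -0.65, 0.05, 1] x 6
[0, 0, 6.3, -1.3, -0.51, 0.05, 1] x 6
[0, 0, 6.3, -1.35, -0.36, 0.05, 1] x 6
[0, 0, 6.3, -1.38, -0.21, 0.05, 1] x 6
[ 0.2   0.3   0.25  1.81 -0.07  1.04 -2.13]
```

View pics/L6.png

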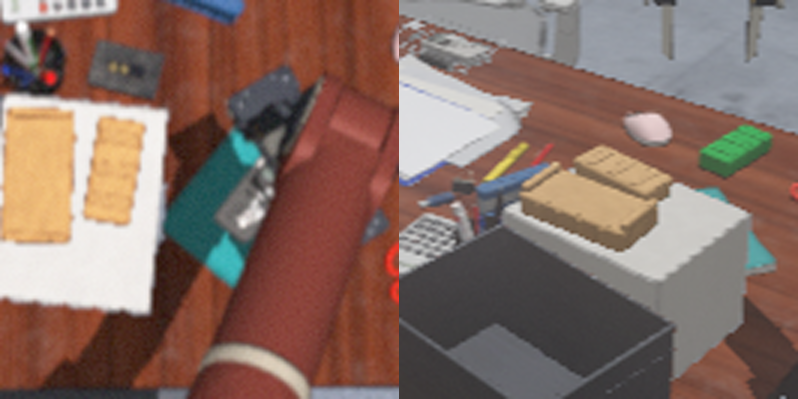

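Emit:
arm_command:
  steps:
    - [[0, 0, -10.3, 0, 0, 0, 1], [0, 0, -10.3, 0, 0, 0, 1], [0, 0, -10.3, 0, 0, 0, 1], [0, 0, -10.3, 0, 0, 0, 1], [0, 0, -10.3, 0, 0, 0, 1], [0, 0, -10.3, 0, 0, 0, 1], [0, 0, -10.3, 0, 0, 0, 1], [0, 0, -10.3, 0, 0, 0, 1], [0, 0, -10.3, 0, 0, 0, 1], [0, 0, -10.3, 0, 0, 0, 1]]

```text
time_s: 13.08
tcp_pos: [425.3, -195.8, 252.2]
orientation: [[0.668, 0.742, -0.051], [0.743, -0.669, 0.013], [-0.025, -0.047, -0.999]]
ft_force: [1.1, 0.3, 0.3]
grip_width: 93.1
```

```bash
python3 plan.py '[[458,-90,260,82,6,1]]';python3 -c "
from h import *
print(np.round(monitor.get_obs()['qpos'],2))"
```

```text
t 13.07 at [ 425.3 -195.8  252.2] yaw 48.0 tilt [-0.051  0.013 -0.999] F [1.1 0.3 0.3] grip 93.1
[0, 0, -5.7, 1.68, -0.77, -0.13, 1] x 6
[0, 0, -5.7, 1.74, -0.61, -0.13, 1] x 6
[0, 0, -5.7, 1.8, -0.43, -0.13, 1] x 6
[0, 0, -5.7, 1.83, -0.25, -0.13, 1] x 6
[0, 0, -5.7, 1.84, -0.07, -0.13, 1] x 6
[0, 0, -5.7, 1.84, 0.11, -0.13, 1] x 6
[ 0.5   0.33 -0.16  1.83  0.06  1.04 -0.42]
```

Emit:
arm_command:
  steps:
    - [[-2.6, 1.4, -5.7, 1.7, -0.8, -0.5, 1], [0, 0, -5.7, 1.8, -0.6, -0.5, 1], [0, 0, -5.7, 1.8, -0.4, 0, 1], [0, 0, -5.7, 1.8, -0.3, 0, 1], [0, 0, -5.7, 1.8, -0.1, 0, 1], [0, 0, -5.7, 1.8, 0.1, 0, 1], [0, 0, 0, 0, 0, 0, 1], [0, 0, 0, 0, 0, 0, 1]]

```text
time_s: 14.08
tcp_pos: [446.3, -86.1, 246.5]
orientation: [[0.112, 0.993, -0.034], [0.994, -0.112, 0.015], [0.011, -0.036, -0.999]]
ft_force: [-0.3, -0.7, -0.1]
grip_width: 92.8
```

```bash
python3 plan.py '[[457,-85,180,82,3,1]]';python3 look.py 7 1
```

```text
t 14.07 at [446.3 -86.1 246.5] yaw 83.6 tilt [-0.034  0.015 -0.999] F [-0.3 -0.7 -0.1] grip 92.8
[0, 0, 0.5, 0.08, 0.35, 2.22, 1] x 3
[0, 0, 0.5, 0.08, 0.35, 2.22, 1] x 3
[0, 0, 0.5, 0.08, 0.35, 2.22, 1] x 3
```

View pics/L7.png

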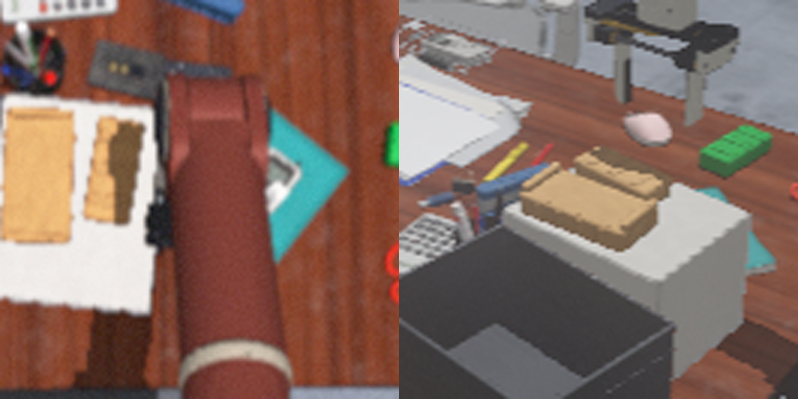

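Emit:
arm_command:
  steps:
    - [[-2.0, -0.6, 1.5, 0.1, 1.1, 2.2, 1], [0, 0, 0, 0, 0, 2.2, 1], [0, 0, 0, 0, 0, 2.0, 1], [0, 0, 0, 0, 0, 0, 1], [0, 0, 0, 0, 0, 0, 1]]

```text
time_s: 14.8
tcp_pos: [457.6, -90.0, 181.7]
orientation: [[0.148, 0.989, 0.003], [0.989, -0.148, -0.002], [-0.002, 0.004, -1.0]]
ft_force: [-0.6, -0.6, -0.0]
grip_width: 92.9
```

```bash
python3 plan.py '[[457,-85,180,82,1,1],[467,10,180,82,5,1]]'
```

```text
t 14.8 at [457.6 -90.  181.7] yaw 81.5 tilt [ 0.003 -0.002 -1.   ] F [-0.6 -0.6 -0. ] grip 92.9
[0, 0, -0.5, 0.48, -0.13, 0.17, 1] x 1
[0, 0, -0.0, 1.91, -0.07, -0.0, 1] x 5
```

Emit:
arm_command:
  steps:
    - [[0, 0, -6.5, 0, 0, 0.1, 1], [0, 0, 0, 1.5, -0.1, 0, 1], [0, 0, 0, 2.0, -0.1, 0, 1], [0, 0, 0, 2.0, -0.1, 0, 1], [0, 0, 0, 2.0, -0.1, 0, 1], [0, 0, 0, 2.0, -0.1, 0, 1]]

```text
time_s: 15.55
tcp_pos: [458.4, 9.4, 184.9]
orientation: [[0.045, 0.999, 0.012], [0.999, -0.045, -0.003], [-0.003, 0.013, -1.0]]
ft_force: [0.6, 0.2, 0.1]
grip_width: 93.0
```

```bash
python3 look.py 8;  python3 plan.py '[[450,60,180,88,4,1]]'
```

```text
t 15.65 at [458.5  11.4 185.1] yaw 87.7 tilt [ 0.013 -0.001 -1.   ] F [ 0.  -0.2  0.8] grip 93.0
[0, 0, -0.1, 1.21, -0.26, 0.13, 1] x 4
```

View pics/L8.png

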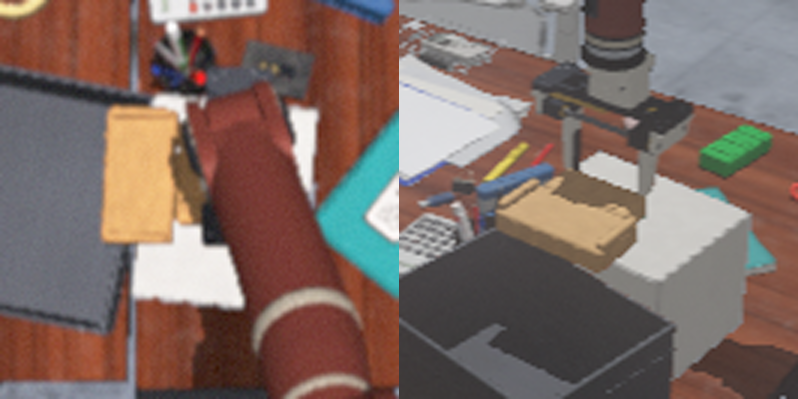

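The two-finger push works. The cradle now overhangs the bin at top (226,223), with the block behind it.

Emit:
arm_command:
  steps:
    - [[0, 0, 0, 2.0, -0.2, 0.4, 1], [0, 0, 0, 2.0, -0.2, 0.2, 1], [0, 0, 0, 2.0, -0.1, 0, 1], [0, 0, 0, 0, 0, 0, 1], [0, 0, 0, 0, 0, 0, 1]]

```text
time_s: 16.27
tcp_pos: [457.0, 69.9, 180.5]
orientation: [[0.048, 0.999, 0.016], [0.999, -0.048, -0.005], [-0.004, 0.017, -1.0]]
ft_force: [0.3, 0.3, -0.5]
grip_width: 92.7
```

```bash
python3 look.py 9;  python3 plan.py '[[450,130,180,88,4,1]]'
```

```text
t 16.38 at [457.   70.  180.5] yaw 87.2 tilt [ 0.017 -0.004 -1.   ] F [ 0.5  0.  -0.9] grip 92.7
[0, 0, -0.2, 1.49, -0.25, 0.01, 1] x 4
```

View pics/L9.png

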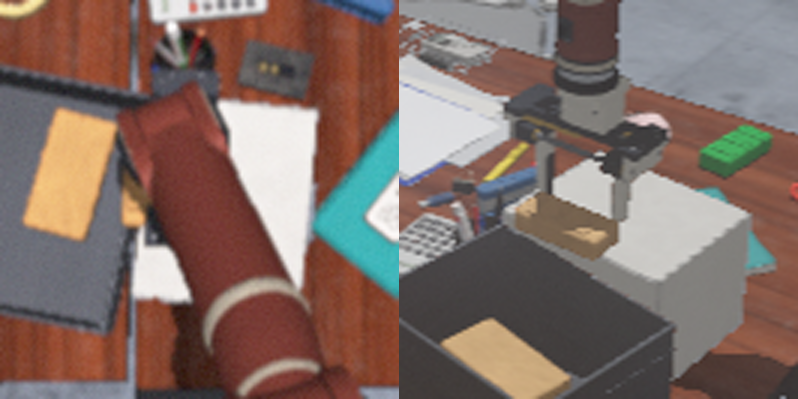

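The cradle lies in the bin at top (203,223). The block is at the edge, so I keep pushing.

Emit:
arm_command:
  steps:
    - [[0, 0, 0, 2.0, -0.2, 0, 1], [0, 0, 0, 2.0, -0.2, 0, 1], [0, 0, 0, 2.0, -0.2, 0, 1], [0, 0, 0, 2.0, -0.2, 0, 1], [0, 0, 0, 1.5, -0.2, 0, 1], [0, 0, 0, 0, 0, 0, 1], [0, 0, 0, 0, 0, 0, 1]]

```text
time_s: 17.25
tcp_pos: [453.4, 160.3, 179.6]
orientation: [[0.062, 0.998, 0.016], [0.998, -0.062, -0.009], [-0.008, 0.017, -1.0]]
ft_force: [0.7, 0.1, 0.4]
grip_width: 93.1
```

```bash
python3 look.py 10;  python3 plan.py '[[450,130,180,88,4,1]]'
```

```text
t 17.35 at [453.4 160.4 179.7] yaw 86.4 tilt [ 0.016 -0.009 -1.   ] F [-0.2 -0.5 -0. ] grip 93.0
[0, 0, -0.4, -0.76, -0.04, -0.01, 1] x 4
```

View pics/L10.png

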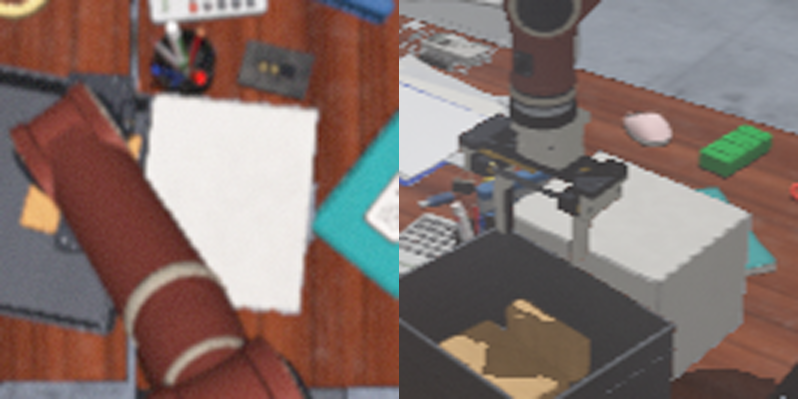

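Both pieces are in the bin. The block seems to lean on the unit-side wall. I raise the arm and move it clear to check.

Emit:
arm_command:
  steps:
    - [[0, 0, 0, 0, 0, -3, 1], [0, 0, 0, 0, 0, -5, 1], [0, 0, 0, 0, 0, -5, 1], [0, 0, 0, -5, 0, 0, 1], [0, 0, 0, -5, 0, 0, 1], [0, 0, 0, -5, 0, 0, 1], [0, 0, 0, 0, 0, 0, 1]]

```text
time_s: 18.23
tcp_pos: [441.5, 2.5, 315.5]
orientation: [[0.07, 0.997, 0.017], [0.997, -0.07, -0.012], [-0.011, 0.018, -1.0]]
ft_force: [0.9, 0.7, 0.0]
grip_width: 93.0
```

```bash
cat > fin.py <<'E'
from h import *
import pickle,sys
np.set_printoptions(precision=1,suppress=True)
F={n:grab_frame(n) for n in("scene","top")};pickle.dump(F,open("Ff.pkl","wb"))
a=cv2.resize(F["top"]["pixels"][165:298,140:370],None,fx=3.4,fy=3.4,interpolation=2)
b=cv2.resize(F["scene"]["pixels"][150:320,150:380],None,fx=3.4,fy=3.4,interpolation=2)
cv2.imwrite(f"pics/f{sys.argv[1]}t.png",a);cv2.imwrite(f"pics/f{sys.argv[1]}s.png",b)
for n in F:
  for t in["handset_mid","notebook_top","cradle_mid","block_mid","bin_mouth"]:
    print(n,t,[(np.round(r["centre"],1),round(r["conf"],2)) for r in nets.spot_point(n,t)])
s=monitor.get_obs();print(s["time_s"],s["tcp_pos"],s["ft_force"])
E
python3 fin.py 1
```

```text
scene handset_mid []
scene notebook_top [(array([307.8, 208.3]), 0.66)]
scene cradle_mid [(array([246.2, 252.4]), 0.75), (array([214., 305.]), 0.49)]
scene block_mid [(array([259.1, 243. ]), 0.96), (array([181.3, 287.5]), 0.96), (array([323.9, 180.1]), 0.56)]
scene bin_mouth [(array([248.9, 234.2]), 0.56), (array([312.5, 207.3]), 0.21)]
top handset_mid [(array([318.3, 228.5]), 0.76)]
top notebook_top [(array([311.9, 227.7]), 0.93)]
top cradle_mid []
top block_mid [(array([372.6, 216.9]), 0.93), (array([222.2, 224.8]), 0.53)]
top bin_mouth [(array([193.6, 226.5]), 0.95)]
18.825 [442.    8.1 315.5] [ 0.5 -0.   0. ]
```

View pics/f1t.png

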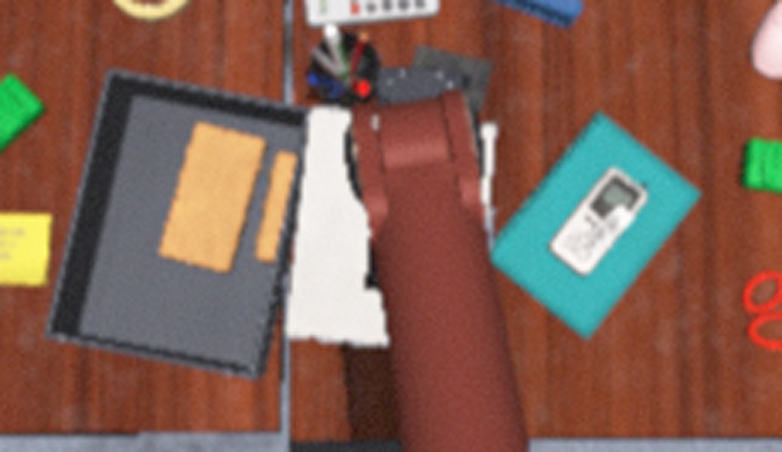

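View pics/f1s.png

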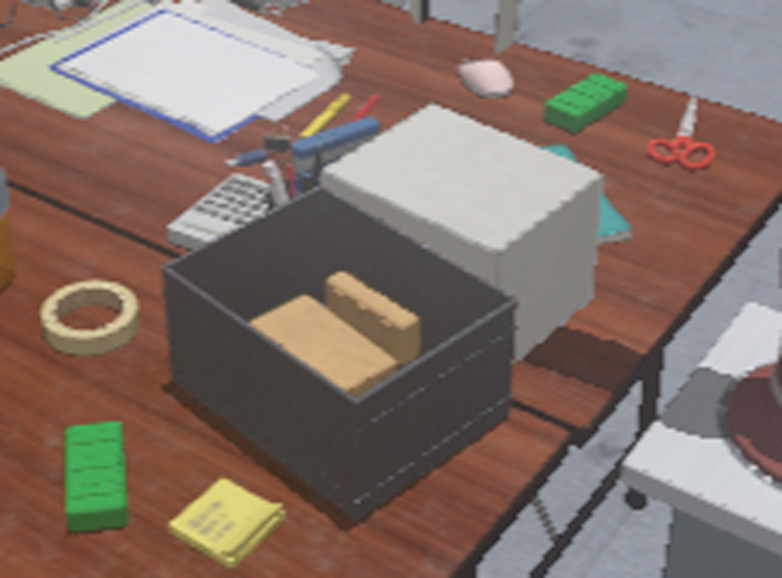

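Run:
```python
from h import *
import pickle
np.set_printoptions(precision=1,suppress=True)
T=pickle.load(open("Ff.pkl","rb"))["top"]
hsv=cv2.cvtColor(T["pixels"],cv2.COLOR_BGR2HSV)
m=cv2.inRange(hsv,(80,90,60),(95,255,255));m[:,:283]=0
nb=max(cv2.findContours(m,0,2)[0],key=cv2.contourArea)
full=cv2.drawContours(np.zeros_like(m),[nb],-1,255,-1)
hs=cv2.morphologyEx(full&~m,cv2.MORPH_OPEN,np.ones((3,3)))
hc=max(cv2.findContours(hs,0,2)[0],key=cv2.contourArea)
r=[]
for c,z in((nb,11),(hc,33)):
    P=np.array([onz(T,u,v,z)[:2] for u,v in c[:,0]],np.float32)
    q=cv2.minAreaRect(P);b=cv2.boxPoints(q);e=max(b[1]-b[0],b[2]-b[1],key=np.linalg.norm)
    a=np.arctan2(e[1],e[0]);r.append((np.array(q[0]),a));print(q[0],q[1],np.degrees(a))
a=r[0][1];d=r[1][0]-r[0][0];print("along",d@[np.cos(a),np.sin(a)],"across",d@[-np.sin(a),np.cos(a)])
s=monitor.get_obs();print(s["time_s"],s["qd"].max() if hasattr(s["qd"],"max") else s["qd"])
```

```text
(436.83935546875, -197.91607666015625) (145.2463836669922, 208.15182495117188) -39.912685
(438.9774169921875, -202.00253295898438) (58.110599517822266, 121.54151153564453) -39.502632
along 4.2618926104569255 across -1.7625843502537464
18.825 0.003071756309376732
```

The handset is 4 mm along and 2 mm across from the cover's middle and turned 0.4° from its long side. The arm is clear and still, so I hand in.

```bash
python3 -c "
from h import *
print(close_job())"
```

```text
the job is handed in; nothing more can be done
None
```

I gripped the silver handset across its long sides, lifted it out of the cradle and laid it face up on the green notebook. Then, with the two open fingers, I pushed the end block against the cradle. That sent the cradle into the bin first and the block after it. The job was handed in at about 18.8 s.

- **Handset:** my last measurement put it about 4 mm along and 2 mm across from the middle of the cover, 0.4° off its long side. It is released, and the notebook has not moved noticeably.
- **Packing:** the cradle lies in the bin and the block stands on its edge against the unit-side wall. Both look well below the rim in the two views, but I did not measure their depth.
- **Other items:** the mouse, sticky notes, tape roll and green look-alike blocks looked unmoved in the final pictures, judged by eye only. The arm ended clear of everything.

**Checks that disagreed:**
- Heights measured from the two views came out 3 to 13 mm below the text's values, so I used the text's heights for the grasp. The set-down began from the same figure and was lowered in small steps under a force check.
- In the last look the network missed the handset in the scene view, where the unit hides it. It also missed the cradle in the top view, although the cradle is plain to see there.

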